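# Shut and latch the bread box

### The job

Shut the bread box: slide its lid home until it presses on the soft rubber seal, then feel with the draw catch's loop for the slot in the keeper on the lid, let the cross bar drop right in and draw it under the hook, and push the lever over its dead point until it lies flat and the catch holds the lid tight. Work gently, without forcing the lid, loop or lever, let go of everything, and leave the other things on the worktop alone.

Things in the scene. Friction and masses are not known exactly. Their poses are not given: they have to be found in the camera images.
- box: Long low grey bread box, fixed in place, 330 x 140 mm, top at z = 80 mm. Origin on the worktop under the seam, on the middle line (y = 0), between the fixed deck (x 6 to +150 mm) and the opening under the wooden lid (x -180 to 0). Its frame is the 'box' frame below: x along the box from lid to deck, z up.
- lid (a joint): Slide of the lid, m: 0 when its front edge just touches the rubber seal, positive = open (starts 0.025 to 0.05), negative = pressing the seal (stop at -0.0195). Value v puts the lid v towards box -x. The seal starts to give at 8 N and takes 1.2 N more per mm; the slide rubs with 3 N, so a lid that is let go stays at about 0.
- grip_mid (a point): Centre of the wooden grip bar on the lid: 12 mm along x, 64 mm along y, 22 mm high (z 80 to 102 mm), at box x = -120 mm minus the lid value. Its -x face can be pushed with shut fingers; the lid runs 50 mm on behind it, level with z = 80 mm.
- lid_rail: Steel rail on the lid's front edge, with the steel keeper block that is screwed to it (one thing). Origin on the middle line at lid-top height, box x = -23 mm minus the lid value; axes as the box's.
- keeper (a point): Where the axis of the hooked loop bar would lie with the keeper in the middle of its adjustment: box x = -33.5 mm minus the lid value, z = 102 mm. The keeper was screwed on up to 7 mm nearer or farther along x; that is not measured: feel for the slot.
- keeper_top (a point): Same x as point keeper, at the level of the keeper's tops (z = 108.5 mm). Keeper: 16 mm wide in y; across its top a slot 8.5 mm deep (floor z = 100 mm), mouth from 0.5 to 7 mm on the lid side (-x) of the hooked bar's axis. Deck side: a hooked lip, undercut by 2.5 mm: the bar drops in, then must be drawn to +x under the hook, or it lifts out again. Lid side: a flat top 18 mm long.
- seal: Rubber seal along the deck's edge at the seam, z 68 to 78 mm; its lip stands 16 mm out towards the lid. Origin at box (0, 0, 78 mm).
- lever (a joint): Lever of the draw catch, rad: 0 = shut, flat along box +x, at its stop; 1.57 upright; 2.6 the most, leaning over the lid. Starts 1.65 to 1.95 and stays where it is left (rubs with 0.02 N m). With the loop hooked it resists (a few newtons at its end) down to a dead point near 0.3, and then snaps to 0 by itself.
- lever_axis (a point): On the lever's axis, which is parallel to box y: box x = +45 mm, z = 106 mm. The loop's pin is 16 mm from it: at lever value v at box x = 45 + 16 cos(v - 0.26), z = 106 + 16 sin(v - 0.26) mm.
- handle: Steel handle plate of the lever, 20 mm wide, 4 mm thick, from 18 to 65 mm from the lever's axis; origin on that axis. Its x runs along the handle; its +z face is on top when shut and looks to the lid when upright: push on it to shut the lever.
- loop: Flat steel loop, hinged on a pin in the lever (origin on the pin). Two side strips, 6 mm high, 29 mm over the outside, reach 84 mm along its own -x to the cross bar. Stays where it is put (rubs with 0.025 N m); starts tilted 0.25 to 0.85 rad above level, over the keeper. Swing the bar down in an arc round the pin: off that arc the lever is dragged along, which lets the bar reach farther or nearer.
- loop_end (a point): Middle of the loop's cross bar, 4 mm thick, parallel to box y. Its ends carry round rivet heads, 8 mm in diameter, 40 mm over their outer faces: pinch these across y from above; the loop swivels on them between the pads.
- mug_2: small patterned mug, 58 x 84 x 49 mm; a bystander; origin under its centre
- ramekin_0: small blue bowl, 68 mm wide, 35 mm high; a bystander; origin under its centre
- garlic_1: head of garlic, 60 mm; a bystander; origin under its centre
- spice_jar_2: spice jar with a red cap, 45 mm wide, 106 mm high; a bystander; origin under its centre
- tin_1: low food tin, 87 mm wide, 40 mm high; a bystander; origin under its centre

How it is judged:
By the outcome, as a careful person would: the job done as asked, in the order asked, and still so for the second after the job is handed in, with the robot touching nothing.
It also fails if it takes over 69 s, if anything falls off the work surface, if the arm or the gripper's body presses on something with over 40 N, if the wrist force passes 120 N, or if a joint passes its speed limit or range.

### The arm

A 7-joint arm with a two-finger parallel gripper is mounted at the origin on a cart in front of the work surface, level with it; the furniture and walls round the work are solid. World frame = base frame: x ahead of the robot, y to its left, z up, the work surface at z = 0. Lengths are in m, angles in rad, forces in N, time in s.
With the tool pointing down it reaches from about 0.35 to 0.9 m from the base axis. Payload 8.1 kg.
Tool frame: the origin (TCP) lies at the very end of the fingers, on their centre line; the grasp point (between the pads) lies 19 mm behind it (arm.tcp_to_grasp is the z of the grasp point in the tool frame, in m); z points along the fingers, y is the line along which they close (so a half turn about z gives the same grasp; the last joint's range is limited). The gripper opens to 92 mm and grips with 3 to 60 N. Pads are 19 mm wide; open, the fingers measure 130 mm over their backs; the gripper's body (75 mm by 190 mm) begins 47 mm behind the grasp point.
Start: joints at [1.185, 0.434, 0.025, 1.573, -0.012, 1.134, -0.075], TCP at [0.174, -0.6, 0.227] pointing down, gripper open.
Joint ranges: [-2.62, 2.62], [-0.44, 2.09], [-1.27, 1.32], [0.08, 2.57], [-1.32, 4.46], [0.12, 2], [-2.74, 2.74]. Speed limits (rad/s): [2.22, 2.22, 3.01, 3.01, 3.14, 3.14, 3.14].

### API

Orientations are given as a rotation vector (axis times angle).
In Python, from cell import readout, vision, sign_off, arm gives the robot as it stands. The module is installed in compiled form; this text tells all that it offers.
- The arm moves only by the shell command python3 -m creep 'ROWS' [FORCE]. ROWS is JSON, a list of rows, each a list of 5 numbers: the shift along the tool's x, y, z in units of 4 cm (1.0 is 4 cm), then the turn about the tool's z in units of 4 degrees (1.0 is 4 degrees), then the opening, from 0 (shut) to 1 (fully open). A call has 1 to 12 rows; each row shifts and turns the commanded pose from where the row before left it, along the tool's axes as they then stand; what a row does not reach is not made up. A row lasts 1/8 s, in which the tool goes at most 62.5 mm and 10.7 degrees, less where a joint would pass 70% of its speed; a pose out of reach is approached as far as the arm can. A call with a number of a shift or a turn outside -1 to 1 is refused whole. A call with a gripper value outside its range is refused whole. The fingers move at their own pace and stop on an object; FORCE is the grip in N (left out, the last holds). Time passes only in rows, so rows that do not move let the fingers close. It gives the time, the measured TCP pose, the force, the opening and the grip force at its end, in the units of the state.
- readout.observe(): the state, without advancing time (a new reading comes with each control period).
- vision.get_image(name): name is "scene" or "side" or "wrist"; returns a dict with "pixels" (384x512x3 uint8, blue, green, red), "z_map" (384x512 float32, m along the optical axis (not along the pixel's ray), 0 where there is no reading), "camera_matrix" (3x3 intrinsics, pixels), "position" and "rotation" of the camera in the world. Camera axes: x right, y up, looking along -z (the intrinsics and any distortion apply to the point x, -y, -z); pixel columns grow to the right and rows downward; lengths in m; the calibration is good to about 2 mm. The wrist camera is an equidistant fisheye: a pixel r from the principal point sees the ray r / f radians off the axis. A picture is of the moment at which its call begins.
- sign_off(): hands the job in; it is judged then, once.
The state is a dict: "clock": time; "joints": joint angles; "dq": joint speeds; "joint_efforts": joint torques, N m; "position": TCP position; "ee_rot": TCP orientation; "force": force on the tool from outside, world axes, zero at the start; "ft_torque": the same for the moment, N m; "width": opening from 0.0 (shut) to 1.0 (fully open); "gripper_force": force on a finger pad.
Only numpy, scipy, OpenCV 4.12 (cv2) and the standard library are available. Lean on these libraries where they do the work, as an engineer would, in place of code of your own. Each camera call takes 0.05 s, during which the arm holds its last target. There are 200 camera calls.

## Working session

There is one attempt and no reset: what is moved stays moved. The work goes in short steps, Python scripts to look and compute and a shell command to move; the robot and the scene stay as the last step left them, time stands still between calls to the robot, and variables do not carry over. Pictures are saved under pics/ and viewed, at most 10 in all, crops included, and the job is handed in when it is done.

```bash
mkdir -p pics
cat > h.py <<'E'
import numpy as np, cv2
from cell import readout, vision
def shot(n):
    d=vision.get_image(n); return d
def world(d):
    z=d["z_map"]; K=np.array(d["camera_matrix"]); h,w=z.shape
    u,v=np.meshgrid(np.arange(w),np.arange(h))
    P=np.stack([(u-K[0,2])/K[0,0]*z,-(v-K[1,2])/K[1,1]*z,-z],-1)
    return P@np.array(d["rotation"]).T+np.array(d["position"])
E
python3 - <<'E'
from h import *
s=readout.observe(); print(s)
for n in("scene","side"):
    d=shot(n); cv2.imwrite(f"pics/{n}0.png",d["pixels"]); np.save(f"{n}0.npy",world(d)); print(n,d["camera_matrix"],d["position"],d["rotation"], d.keys())
E
```

```text
{'clock': 0.0, 'joints': array([ 1.18539464,  0.43522695,  0.02498301,  1.5741494 , -0.01159192,
        1.1339994 , -0.07510941]), 'dq': array([-2.56078553e-03, -6.73287309e-05, -4.51986100e-04, -6.29496752e-04,
       -2.16340550e-04,  2.27200064e-03, -9.00278754e-04]), 'joint_efforts': array([-1.10009249e-03, -6.67848945e+01,  9.83810909e-01, -3.14468372e+01,
       -6.07266021e-02,  4.28500492e-02,  1.54357290e-04]), 'position': array([ 0.17418737, -0.59967229,  0.22592241]), 'ee_rot': array([-3.10868122e+00, -4.42387866e-01,  6.08785142e-04]), 'force': array([-0.87978961,  0.28051922, -0.40616772]), 'ft_torque': array([0.00421807, 0.01199371, 0.03968052]), 'gripper_force': 0.0, 'width': 1.0009305287133459}Traceback (most recent call last):
  File "<stdin>", line 4, in <module>
  File "h.py", line 9, in world
    return P@np.array(d["rotation"]).T+np.array(d["position"])
           ~~~~~~~~~~~~~~~~~~~~~~~~~~~^~~~~~~~~~~~~~~~~~~~~~~~
ValueError: operands could not be broadcast together with shapes (384,512) (3,)
```

```bash
sed -i 's/^import numpy as np, cv2/import numpy as np, cv2\nfrom scipy.spatial.transform import Rotation as R/; s/np.array(d\["rotation"\]).T/R.from_rotvec(d["rotation"]).as_matrix().T/' h.py
python3 - <<'E'
from h import *
for n in("scene","side"):
    d=shot(n); cv2.imwrite(f"pics/{n}0.png",d["pixels"]); np.save(f"{n}0.npy",world(d)); print(n,d["camera_matrix"],d["position"],d["rotation"])
E
```

```text
scene [[358.02196577   0.         251.73314201]
 [  0.         358.02196577 192.33340175]
 [  0.           0.           1.        ]] [ 0.50220115 -1.17619459  0.79439971] [1.00000811 0.00573991 0.05809607]
side [[453.33609826   0.         252.00466379]
 [  0.         453.33609826 188.52271954]
 [  0.           0.           1.        ]] [-0.41652382  0.93578596  1.05602768] [ 0.42245258 -1.13760935 -2.22176403]
```

View pics/scene0.png

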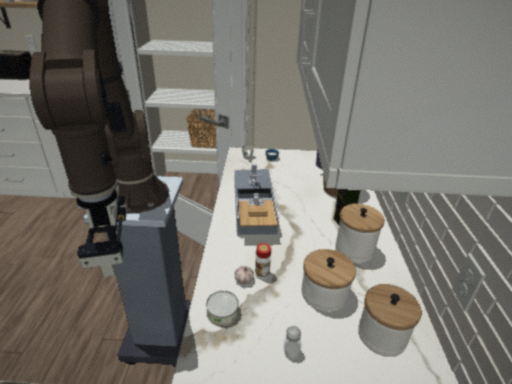

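View pics/side0.png

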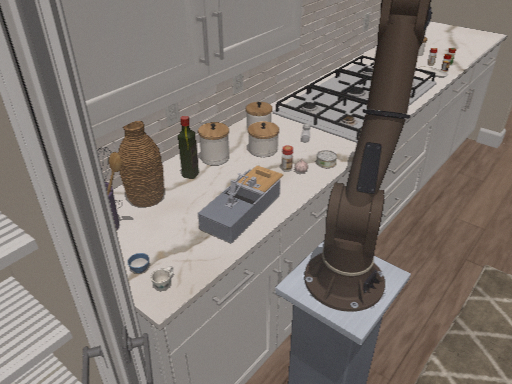

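Run:
```python
from h import *
from scipy import ndimage as nd
A=[]
for n,(u0,u1,v0,v1) in dict(scene=(225,285,160,240),side=(195,290,160,240)).items():
    P=np.load(n+"0.npy")[v0:v1,u0:u1].reshape(-1,3); im=cv2.imread(f"pics/{n}0.png")[v0:v1,u0:u1].reshape(-1,3)
    m=(P[:,2]>.04)&(P[:,2]<.2)&(abs(P[:,1])<.6); 
    print(n,np.histogram(P[m,2],bins=np.arange(.04,.2,.01))[0])
    t=(P[:,2]>.070)&(P[:,2]<.086); b=cv2.minAreaRect(P[t,:2].astype(np.float32)*1000); print(b,cv2.boxPoints(b))
    hsv=cv2.cvtColor(im[None],cv2.COLOR_BGR2HSV)[0]
    w=t&(hsv[:,1]>90)&(hsv[:,0]<25)
    b=cv2.minAreaRect(P[w,:2].astype(np.float32)*1000); print("wood",b,cv2.boxPoints(b))
    h=P[(P[:,2]>.092)&(P[:,2]<.25)]; print(len(h)); 
    h=h[np.argsort(h[:,1])]; print((h[::max(1,len(h)//50)]*1000).round().astype(int).tolist())
    cv2.imwrite(f"pics/{n}0c.png",cv2.resize(cv2.imread(f"pics/{n}0.png")[v0:v1,u0:u1],None,fx=6,fy=6,interpolation=cv2.INTER_CUBIC))
```

```text
scene [  59   18   24  476 1322   63   71   11    9   10   15   25   18    0
    0]
((470.1084289550781, -75.55172729492188), (139.99681091308594, 368.47271728515625), 6.722357273101807) [[ 379.0249    99.22412]
 [ 422.15765 -266.71536]
 [ 561.19196 -250.32758]
 [ 518.0592   115.61191]]
wood ((483.4370422363281, -190.9611358642578), (118.5356216430664, 136.56703186035156), 7.420142650604248) [[ 415.84714 -130.90353]
 [ 433.48398 -266.32693]
 [ 551.027   -251.01874]
 [ 533.39014 -115.59534]]
211
[[472, -218, 97], [466, -216, 96], [459, -215, 99], [475, -214, 95], [462, -213, 102], [482, -213, 94], [492, -212, 95], [462, -212, 93], [485, -211, 98], [498, -211, 102], [492, -211, 98], [465, -210, 104], [512, -210, 102], [502, -209, 101], [515, -208, 93], [488, -208, 103], [508, -207, 100], [515, -205, 103], [498, -205, 102], [472, -147, 106], [472, -147, 97], [482, -146, 110], [476, -145, 101], [479, -143, 104], [472, -141, 98], [486, -140, 93], [475, -133, 110], [468, -123, 94], [467, -120, 109], [478, -119, 109], [467, -116, 98], [464, -76, 160], [485, -74, 156], [478, -72, 159], [481,
[... 1003 characters left out ...]
3, -139, 101], [480, -135, 96], [488, -133, 98], [475, -129, 111], [471, -124, 97], [480, -118, 105], [482, -114, 107], [478, -110, 101], [489, -73, 156], [453, -69, 156], [479, -68, 158], [485, -63, 154], [456, -57, 152], [478, -50, 155], [452, -41, 150], [452, -36, 144], [451, -23, 134], [456, -15, 167], [467, -12, 163], [472, -11, 153], [456, -10, 169], [460, -8, 143], [459, -7, 152], [450, -6, 127], [462, -5, 139], [453, -4, 140], [466, -4, 143], [470, -3, 150], [469, -2, 146], [459, 0, 127], [467, 1, 132], [452, 2, 135], [447, 3, 125], [455, 4, 117], [450, 6, 94], [471, 7, 129], [452, 8, 108], [452, 9, 100], [460, 10, 119], [468, 11, 111], [458, 12, 103], [467, 13, 108], [461, 14, 108]]
```

View pics/side0c.png

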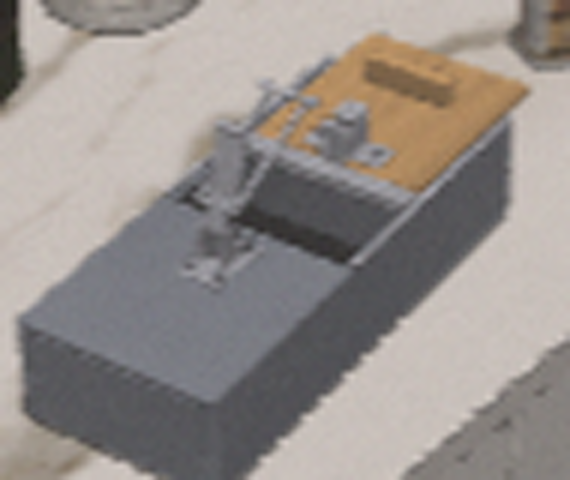

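```bash
python3 -m creep '[[0,0,0,-1,0],[0,0,0,-1,0],[0,0,0,-1,0],[0,0,0,-1,0],[0,0,0,-1,0],[0,0,0,-1,0],[0,0,0,-1,0],[0,0,0,-1,0],[0,0,0,-1,0],[0,0,0,-1,0]]' 10;  python3 -m creep '[[0,0,0,-1,0],[0,0,0,-1,0],[0,0,0,-1,0],[0,0,0,-1,0],[0,0,0,-1,0],[0,0,0,-1,0],[0,0,0,-1,0],[0,0,0,-1,0],[0,0,0,-1,0],[0,0,0,-1,0]]'
cat >> h.py <<'E'
O=np.array([.466,-.0416]); YAW=np.deg2rad(6.72)
def tobox(p):  # world -> box coords (mm)
    p=np.asarray(p); c,s=np.cos(YAW),np.sin(YAW); d=p[...,:2]-O
    return np.stack([-s*d[...,0]+c*d[...,1],-(c*d[...,0]+s*d[...,1]),p[...,2]],-1)*1000
def st():
    s=readout.observe(); M=R.from_rotvec(s["ee_rot"]).as_matrix()
    print("t",round(s["clock"],2),"box",tobox(s["position"]).round(1),"toolx deg",np.rad2deg(np.arctan2(M[1,0],M[0,0])).round(2),"tilt",M[:,2].round(3),"F",np.round(s["force"],1),"w",round(s["width"],3),"g",round(s["gripper_force"],1)); return s
E
python3 -c "
from h import *
st()"
```

```text
clock: 1.4
position: [0.1743, -0.6, 0.2264]
ee_rot: [-2.769, -1.482, -0.0]
force: [0.4, -0.2, 0.2]
width: 0.009
gripper_force: 0.0
clock: 2.65
position: [0.1743, -0.6, 0.2264]
ee_rot: [-2.095, -2.34, -0.0]
force: [-0.6, 1.0, 0.6]
width: 0.007
gripper_force: 0.0
t 2.65 box [-520.4  355.1  226.4] toolx deg 96.33 tilt [-0.     0.001 -1.   ] F [-0.6  1.   0.6] w 0.007 g 0.0
```

```bash
python3 -m creep '[[0.5,0.98,0,0,0],[0.7,0.98,0,0,0],[0.9,0.98,0,0,0],[0.9,0.98,0,0,0],[0.9,0.98,0,0,0],[0.9,0.98,0,0,0],[0.9,0.98,0,0,0],[0.9,0.98,0,0,0],[0.9,0.98,0,0,0],[0.5,0.08,0,0,0],[0,0,0,0,0]]'
python3 - <<'E'
from h import *
st()
d=shot("wrist"); cv2.imwrite("pics/w1.png",d["pixels"]); print(d["camera_matrix"],d["position"],d["rotation"],tobox(d["position"]))
E
```

```text
clock: 4.03
position: [0.4935, -0.2423, 0.2266]
ee_rot: [-2.094, -2.341, 0.001]
force: [0.1, -1.1, 0.2]
width: 0.005
gripper_force: 0.0
t 4.03 box [-202.5   -3.8  226.6] toolx deg 96.35 tilt [-0.001  0.    -1.   ] F [ 0.1 -1.1  0.2] w 0.005 g 0.0
[[297.31863964   0.         255.14565974]
 [  0.         297.31863964 189.82057827]
 [  0.           0.           1.        ]] [ 0.48596421 -0.17008933  0.38448868] [-0.27120165 -0.0139078   0.11090732] [-129.94275563   -4.7915657   384.48868015]
```

View pics/w1.png

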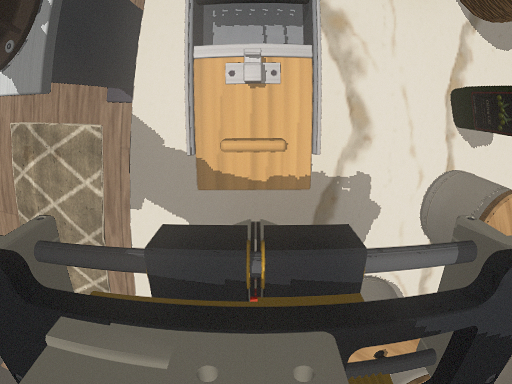

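```bash
cat >> h.py <<'E'
def fray(d,u,v,z):
    K=np.array(d["camera_matrix"]); a=(u-K[0,2])/K[0,0]; b=(v-K[1,2])/K[1,1]; th=np.hypot(a,b); k=np.sin(th)/max(th,1e-9)
    r=R.from_rotvec(d["rotation"]).apply([a*k,-b*k,-np.cos(th)]); p=np.array(d["position"]); return p+r*(z-p[2])/r[2]
E
python3 - <<'E'
from h import *
d=shot("wrist"); 
P={ "gripL":(220,146,.102),"gripR":(287,146,.102),"gripback":(254,152,.102),"lidBL":(197,189,.08),"lidBR":(311,189,.08),"lidFL":(194,57,.08),"lidFR":(312,57,.08),"railfront":(253,47,.08),"keepTopL":(246,62,.1085),"keepTopR":(260,62,.1085),"plate":(253,83,.08)}
for k,(u,v,z) in P.items():
    w=fray(d,u,v,z); print(k,w.round(4),tobox(w).round(1))
im=cv2.resize(d["pixels"][0:200,180:330],None,fx=4,fy=3.0,interpolation=cv2.INTER_CUBIC); cv2.imwrite("pics/w1c.png",im)
E
```

```text
gripL [ 0.4556 -0.2106  0.102 ] [-166.6   30.1  102. ]
gripR [ 0.5194 -0.2037  0.102 ] [-167.2  -34.   102. ]
gripback [ 0.4886 -0.213   0.102 ] [-172.9   -2.4  102. ]
lidBL [ 0.4321 -0.2623  0.08  ] [-215.2   59.5   80. ]
lidBR [ 0.554  -0.2489  0.08  ] [-216.2  -63.1   80. ]
lidFL [ 0.4172 -0.1234  0.08  ] [-75.5  58.1  80. ]
lidFR [ 0.5367 -0.1106  0.08  ] [-76.8 -62.1  80. ]
railfront [ 0.4761 -0.1082  0.08  ] [-67.4  -2.2  80. ]
keepTopL [ 0.4722 -0.1292  0.1085] [-87.7   4.1 108.5]
keepTopR [ 0.4849 -0.1278  0.1085] [-87.8  -8.6 108.5]
plate [ 0.4802 -0.1457  0.08  ] [-105.1   -1.9   80. ]
```

View pics/w1c.png

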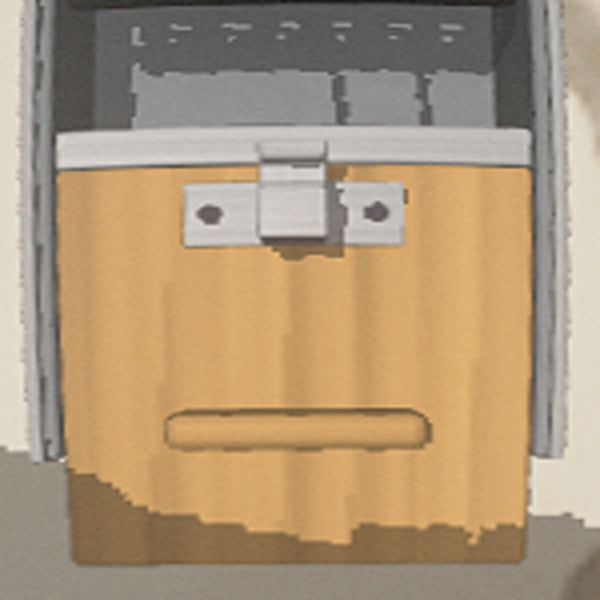

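```bash
sed -i 's/^O=.*/O=np.array([.468,-.0414]); YAW=np.deg2rad(6.5)/;s/; YAW=np.deg2rad(6.72)//' h.py; python3 -m creep '[[0,-0.05,0.6,0,0],[0,0,0.9,0,0],[0,0,0.9,0,0],[0,0,0.7,0,0],[0,0,0.3,0,0],[0.2,0,0,0,0],[0.2,0,0,0,0],[0.1,0,0,0,0],[0,0,0,0,0]]'; python3 -c "
from h import *
st()"
```

```text
clock: 5.25
position: [0.49, -0.2236, 0.0915]
ee_rot: [2.096, 2.338, 0.0]
force: [-0.1, 0.2, -0.5]
width: 0.004
gripper_force: 0.0
t 5.25 box [-183.5   -1.2   91.5] toolx deg 96.25 tilt [ 0.001 -0.001 -1.   ] F [-0.1  0.2 -0.5] w 0.004 g 0.0
```

```bash
python3 -m creep '[[0.1,0,0,0,0],[0.1,0,0,0,0],[0.1,0,0,0,0],[0.1,0,0,0,0],[0.1,0,0,0,0],[0.1,0,0,0,0],[0.1,0,0,0,0],[0.1,0,0,0,0]]';python3 -m creep '[[0.05,0,0,0,0],[0.05,0,0,0,0],[0,0,0,0,0]]'; python3 -c "
from h import *
st()"
```

```text
clock: 6.25
position: [0.4861, -0.1919, 0.0907]
ee_rot: [-2.098, -2.338, 0.0]
force: [1.0, -2.4, 2.5]
width: 0.004
gripper_force: 1.6
clock: 6.62
position: [0.4856, -0.1878, 0.0906]
ee_rot: [-2.098, -2.338, -0.0]
force: [0.9, -2.5, 0.8]
width: 0.005
gripper_force: 0.8
t 6.62 box [-147.4   -0.9   90.6] toolx deg 96.21 tilt [-0.  0. -1.] F [ 0.9 -2.5  0.8] w 0.005 g 0.8
```

Sliding with 2.5 N. On in 1 mm steps.

```bash
for i in 1 2 3 4 5 6; do python3 -m creep '[[0.025,0,0,0,0],[0.025,0,0,0,0]]' | egrep 'position|force: \['; done
```

```text
position: [0.4854, -0.1863, 0.0906]
force: [0.2, -3.8, 0.4]
position: [0.4852, -0.1842, 0.0907]
force: [0.0, -3.3, 0.4]
position: [0.485, -0.1822, 0.0907]
force: [0.1, -2.3, 0.4]
position: [0.4847, -0.1801, 0.0907]
force: [0.5, -2.8, -1.1]
position: [0.4845, -0.1782, 0.0907]
force: [0.0, -3.0, -0.8]
position: [0.4843, -0.1762, 0.0907]
force: [-0.8, -3.9, 0.2]
```

```bash
for i in 1 2 3 4 5; do python3 -m creep '[[0.025,0,0,0,0],[0.025,0,0,0,0]]' | egrep 'position|force: \['; done; python3 -c "
from h import *
st()"
```

```text
position: [0.4841, -0.1744, 0.0907]
force: [-0.5, -7.6, -1.6]
position: [0.484, -0.1743, 0.0907]
force: [1.0, -10.5, -3.4]
position: [0.4839, -0.173, 0.0908]
force: [1.1, -12.6, -3.7]
position: [0.4837, -0.1715, 0.0908]
force: [1.5, -15.1, -4.7]
position: [0.4835, -0.1701, 0.0908]
force: [1.6, -16.0, -4.9]
t 9.38 box [-129.6   -0.9   90.8] toolx deg 96.03 tilt [ 0.001 -0.004 -1.   ] F [  1.6 -16.   -4.9] w 0.003 g 8.0
```

```bash
python3 -m creep '[[-0.25,0,0,0,0],[-0.3,0,0,0,0],[0,0,-0.6,0,0],[0,0,-0.9,0,0],[0,0,-0.9,0,0.6],[0.2,0,-0.9,0,0.6],[0.5,0,-0.3,0,0.6],[0.5,0,0,0,0.6],[0.2,0,0,0,0.6],[0,0,0,0,0.6]]'
python3 - <<'E'
from h import *
st()
d=shot("wrist"); np.save("d2.npy",d,allow_pickle=True); im=d["pixels"]; cv2.imwrite("pics/w2.png",cv2.resize(im[60:360,130:380],None,fx=2.4,fy=2,interpolation=cv2.INTER_CUBIC)); print(tobox(d["position"]))
E
```

```text
clock: 10.62
position: [0.4791, -0.1317, 0.2337]
ee_rot: [-2.095, -2.339, 0.001]
force: [0.3, 0.1, -0.2]
width: 0.581
gripper_force: 0.0
t 10.62 box [-90.9  -0.8 233.7] toolx deg 96.29 tilt [-0.002  0.    -1.   ] F [ 0.3  0.1 -0.2] w 0.581 g 0.0
[-18.43259847  -1.71898332 391.66106117]
```

View pics/w2.png

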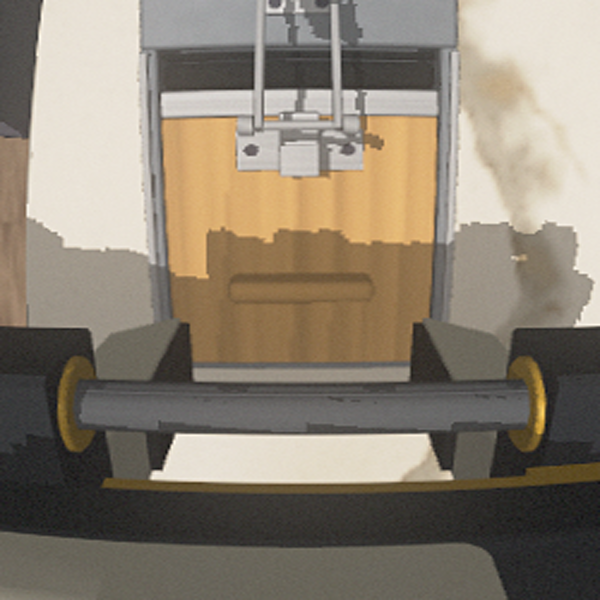

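Run:
```python
from h import *
d=np.load("d2.npy",allow_pickle=True).item(); zm=d["z_map"]; 
print(zm[118:130:1,[231,232,255,276,277]].round(3))
for z in (.14,.15,.16): print(z,tobox(fray(d,228.5,122.5,z)).round(1),tobox(fray(d,280.5,122.5,z)).round(1))
for n,u,v,z in(("railfront",255,106,.08),("kL",255,131,.1085),("kback",255,145,.1085),("lidside edge bottom",255,147,.1)): print(n,tobox(fray(d,u,v,z)).round(1))
print(zm[128:150:2,255].round(3))
```

```text
[[0.228 0.228 0.274 0.229 0.228]
 [0.226 0.227 0.275 0.226 0.227]
 [0.226 0.226 0.229 0.225 0.226]
 [0.226 0.225 0.229 0.225 0.225]
 [0.227 0.226 0.227 0.227 0.227]
 [0.224 0.226 0.229 0.227 0.227]
 [0.226 0.226 0.229 0.226 0.227]
 [0.227 0.228 0.286 0.228 0.227]
 [0.228 0.229 0.285 0.229 0.23 ]
 [0.232 0.229 0.286 0.304 0.304]
 [0.304 0.303 0.286 0.303 0.304]
 [0.303 0.305 0.286 0.304 0.305]]
0.14 [-29.5  21.3 140. ] [-29.6 -22.5 140. ]
0.15 [-29.   20.4 150. ] [-29.2 -21.7 150. ]
0.16 [-28.6  19.5 160. ] [-28.7 -20.8 160. ]
railfront [-15.1  -0.9  80. ]
kL [-39.2  -0.9 108.5]
kback [-52.7  -0.9 108.5]
lidside edge bottom [-55.7  -0.8 100. ]
[0.286 0.278 0.279 0.279 0.28  0.281 0.281 0.281 0.281 0.282 0.282]
```

```bash
python3 -m creep '[[0.5,0,0,0,0.6],[0.7,0,0,0,0.6],[0.35,0,0,0,0.6],[0,0,0.6,0,0.6],[0,0,0.8,0,0.6],[0,0,0.5,0,0.6],[0,0,0.3,0,0.6],[0,0,0.1,0,0.6],[0,0,0,0,0.6]]'
python3 - <<'E'
from h import *
st()
d=shot("wrist"); im=d["pixels"]; a=cv2.resize(im[100:340,140:370],None,fx=2.6,fy=2.5,interpolation=cv2.INTER_CUBIC)
cv2.imwrite("pics/w3.png",a)
E
```

```text
clock: 11.8
position: [0.4733, -0.071, 0.143]
ee_rot: [2.098, 2.338, 0.0]
force: [0.3, 0.2, 0.7]
width: 0.607
gripper_force: 0.0
t 11.8 box [-30.   -1.9 143. ] toolx deg 96.19 tilt [ 0. -0. -1.] F [0.3 0.2 0.7] w 0.607 g 0.0
```

View pics/w3.png

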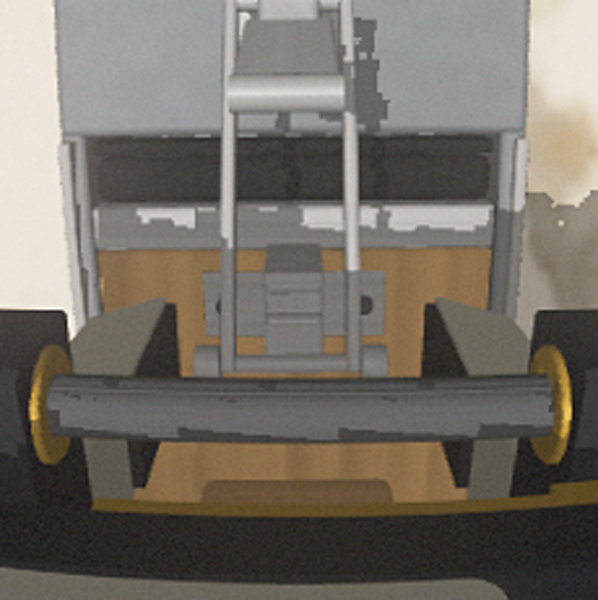

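```bash
python3 -m creep '[[0,0,0,0,0.5],[0,0,0,0,0.46],[0,0,0,0,0.42],[0,0,0,0,0.4],[0,0,0,0,0.4]]' 12
python3 -c "
from h import *
st()"
```

```text
clock: 12.48
position: [0.4723, -0.0714, 0.1425]
ee_rot: [-2.098, -2.338, 0.002]
force: [-5.2, -3.2, 1.2]
width: 0.43
gripper_force: 12.0
t 12.47 box [-30.3  -0.9 142.5] toolx deg 96.18 tilt [-0.001 -0.001 -1.   ] F [-5.2 -3.2  1.2] w 0.43 g 12.0
```

```bash
python3 -m creep '[[0,-0.025,0,0,0.4],[-0.035,0,0.1,0,0.4],[-0.035,0,0.1,0,0.4],[-0.03,0,0.1,0,0.4],[-0.03,0,0.1,0,0.4],[-0.015,0,0.1,0,0.4],[-0.015,0,0.1,0,0.4],[-0.01,0,0.1,0,0.4],[0,0,0.1,0,0.4],[0,0,0.1,0,0.4],[0,0,0.1,0,0.4],[0,0,0,0,0.4]]'
python3 -c "
from h import *
st()"
```

```text
clock: 13.98
position: [0.4726, -0.0774, 0.1024]
ee_rot: [-2.098, -2.338, -0.0]
force: [-2.8, -0.0, 1.0]
width: 0.429
gripper_force: 12.0
t 13.97 box [-36.3  -0.5 102.4] toolx deg 96.21 tilt [-0.  0. -1.] F [-2.8 -0.   1. ] w 0.429 g 12.0
```

```bash
python3 -m creep '[[-0.05,0,0.04,0,0.4],[0,0,0,0,0.4]]' | egrep 'pos|force: \['; for i in 1 2 3 4 5 6 ; do python3 -m creep '[[0,0,0.02,0,0.4],[0,0,0,0,0.4]]' | egrep 'pos|force: \['; done; python3 -c "
from h import *
st()"
```

```text
position: [0.4729, -0.0793, 0.1011]
force: [-3.4, 3.0, -0.2]
position: [0.4729, -0.0796, 0.1003]
force: [-2.9, 1.6, 0.0]
position: [0.4729, -0.0797, 0.0995]
force: [-1.9, 1.8, 0.5]
position: [0.473, -0.0798, 0.0987]
force: [-2.7, 1.2, 0.1]
position: [0.4729, -0.0799, 0.0979]
force: [-3.4, 0.4, 0.1]
position: [0.4729, -0.0799, 0.0971]
force: [-3.1, 0.2, -0.1]
position: [0.473, -0.0799, 0.0966]
force: [-4.5, 0.7, 6.1]
t 15.72 box [-38.8  -0.6  96.6] toolx deg 96.19 tilt [ 0. -0. -1.] F [-4.5  0.7  6.1] w 0.433 g 12.0
```

```bash
python3 -m creep '[[0,-0.015,-0.008,0,0.4],[0,0,0,0,0.4]]' | egrep 'pos|force: \['; for i in 1 2 3 4 5 6 ; do python3 -m creep '[[0.015,0,0,0,0.4],[0,0,0,0,0.4]]' | egrep 'pos|force: \['; done; python3 -c "
from h import *
st()"
```

```text
position: [0.4728, -0.08, 0.0969]
force: [-0.6, 0.3, 2.1]
position: [0.4727, -0.0798, 0.0968]
force: [1.2, -3.3, 1.7]
position: [0.4724, -0.0787, 0.0966]
force: [0.4, -2.9, -0.4]
position: [0.4723, -0.0779, 0.0967]
force: [1.8, -2.7, 1.3]
position: [0.4722, -0.0773, 0.0967]
force: [1.4, -3.6, 0.9]
position: [0.4721, -0.0767, 0.0967]
force: [0.8, -2.2, -0.2]
position: [0.472, -0.0761, 0.0967]
force: [0.8, -2.6, 0.4]
t 17.48 box [-34.9  -0.   96.7] toolx deg 96.2 tilt [ 0.  0. -1.] F [ 0.8 -2.6  0.4] w 0.433 g 12.0
```

```bash
for i in 1 2 3; do python3 -m creep '[[0,0,0.015,0,0.4],[0,0,0,0,0.4]]' | egrep 'pos|force: \['; done
```

```text
position: [0.472, -0.0761, 0.096]
force: [1.0, -2.2, 0.6]
position: [0.4719, -0.076, 0.0954]
force: [2.2, -1.0, 0.2]
position: [0.4719, -0.0759, 0.0948]
force: [1.2, -0.8, -0.1]
```

```bash
for i in 1 2 3 4 5; do python3 -m creep '[[0,0,0.02,0,0.4],[0,0,0.01,0,0.4]]' | egrep 'pos|force: \['; done
```

```text
position: [0.4719, -0.076, 0.0936]
force: [1.7, 0.5, 1.3]
position: [0.4719, -0.076, 0.0924]
force: [1.0, 0.7, 0.9]
position: [0.4719, -0.076, 0.0912]
force: [0.4, 2.3, 0.8]
position: [0.4718, -0.076, 0.09]
force: [-0.3, 2.7, 0.2]
position: [0.4719, -0.0761, 0.0888]
force: [-1.6, 3.0, 2.4]
```

```bash
for i in 1 2; do python3 -m creep '[[0,0,0.015,0,0.4],[0,0,0,0,0.4]]' | egrep 'pos|force: \['; done;  python3 -m creep '[[0,0,-0.01,0,0.4],[0,0,0,0,0.4]]' | egrep 'pos|force: \['; for i in 1 2 3 4 5 6 ; do python3 -m creep '[[0.02,0,0,0,0.4],[0,0,0,0,0.4]]' | egrep 'pos|force: \['; done
```

```text
position: [0.4719, -0.0761, 0.0885]
force: [-1.4, 2.8, 4.9]
position: [0.4719, -0.0762, 0.0881]
force: [-2.6, 3.1, 9.0]
position: [0.472, -0.0762, 0.0882]
force: [-1.7, 2.8, 6.4]
position: [0.472, -0.0761, 0.0883]
force: [-1.7, -0.5, 6.0]
position: [0.4719, -0.0761, 0.0883]
force: [-0.9, -2.5, 5.5]
position: [0.4719, -0.0759, 0.0883]
force: [-1.2, -4.9, 5.3]
position: [0.4718, -0.0754, 0.0883]
force: [-0.2, -6.2, 4.4]
position: [0.4718, -0.0748, 0.0883]
force: [-1.1, -6.3, 5.0]
position: [0.4717, -0.074, 0.0883]
force: [-0.2, -5.6, 4.4]
```

```bash
python3 -m creep '[[0,0,-0.01,0,0.4],[0,0,0,0,0.4]]' | egrep 'pos|force: \['; for i in 1 2 3 4 5 ; do python3 -m creep '[[0.015,0,0,0,0.4],[0,0,0,0,0.4]]' | egrep 'pos|force: \['; done
```

```text
position: [0.4715, -0.0728, 0.0884]
force: [0.8, -4.6, 3.3]
position: [0.4714, -0.0723, 0.0884]
force: [1.6, -7.1, 1.1]
position: [0.4714, -0.0722, 0.0884]
force: [0.7, -9.7, 1.6]
position: [0.4714, -0.0721, 0.0884]
force: [1.2, -11.5, 1.7]
position: [0.4714, -0.072, 0.0884]
force: [2.2, -12.6, 2.0]
position: [0.4713, -0.0717, 0.0884]
force: [1.9, -13.7, -0.9]
```

```bash
python3 -m creep '[[-0.03,0,0,0,0.4],[0,0,0,0,0.4]]' | egrep 'pos|force: \['; for i in 1 2 3 4; do python3 -m creep '[[0,0,-0.015,0,0.4],[0,0,0,0,0.4]]' | egrep 'pos|force: \['; done
```

```text
position: [0.4714, -0.0717, 0.0884]
force: [1.0, -9.0, 1.7]
position: [0.4713, -0.0717, 0.0888]
force: [2.6, -9.8, -1.5]
position: [0.4713, -0.0718, 0.0893]
force: [2.9, -9.1, -2.9]
position: [0.4712, -0.0717, 0.0896]
force: [4.6, -9.9, -7.5]
position: [0.4711, -0.0717, 0.09]
force: [4.1, -10.1, -10.7]
```

```bash
python3 -m creep '[[0,0,0.045,0,0.4],[-0.01,0,0,0,0.4],[0,0,0,0,0.4],[0,0,0,0,0.5],[0,0,0,0,0.6],[0,0,0,0,0.6],[0,0,-0.3,0,0.6],[0,0,-0.6,0,0.6],[0,0,-0.9,0,0.6],[-0.2,0,-0.9,0,0.6],[-0.2,0,-0.3,0,0.3],[0,0,0,0,0]]'
python3 - <<'E'
from h import *
st()
d=shot("wrist"); np.save("d3.npy",d,allow_pickle=True); im=d["pixels"]; cv2.imwrite("pics/w4.png",cv2.resize(im[40:290,150:360],None,fx=2.8,fy=2.4,interpolation=cv2.INTER_CUBIC)); print(tobox(d["position"]))
E
```

```text
clock: 25.98
position: [0.4733, -0.0866, 0.2097]
ee_rot: [2.099, 2.336, 0.001]
force: [0.7, 0.8, -0.2]
width: 0.432
gripper_force: 0.0
t 25.98 box [-4.550e+01 -2.000e-01  2.097e+02] toolx deg 96.12 tilt [ 0.002 -0.001 -1.   ] F [ 0.7  0.8 -0.2] w 0.432 g 0.0
[ 27.19640757  -0.8062505  367.55598201]
```

View pics/w4.png

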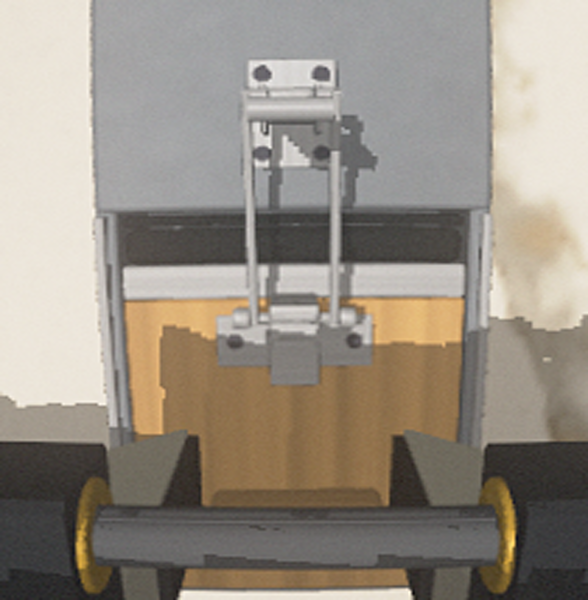

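Run:
```python
from h import *
d=np.load("d3.npy",allow_pickle=True).item()
print(d["z_map"][76:100:2,255].round(3))
for v in (80,84.6,89): print(tobox(fray(d,254.6,v,.170)).round(1))
st()
```

```text
[0.265 0.225 0.225 0.185 0.186 0.186 0.187 0.244 0.269 0.269 0.27  0.271]
[ 46.4  -0.8 170. ]
[ 43.3  -0.7 170. ]
[ 40.4  -0.7 170. ]
t 26.02 box [-45.    0.4 208.7] toolx deg 96.16 tilt [-0. -0. -1.] F [-0.2 -0.4  0.4] w 0.388 g 0.0
```

```bash
python3 -m creep '[[0,0,0,0,0],[0.4,0,0,0,0],[0.6,0,0,0,0],[0.5,0,0,0,0],[0.1,0,0.3,0,0],[0,0,0.5,0,0],[0,0,0.4,0,0],[0.1,0,0,0,0],[0.1,0,0,0,0],[0,0,0,0,0]]'; python3 -c "
from h import *
st()"
```

```text
clock: 27.28
position: [0.4657, -0.0138, 0.1617]
ee_rot: [2.097, 2.338, 0.001]
force: [0.1, -0.4, -0.2]
width: 0.006
gripper_force: 0.0
t 27.27 box [ 27.6  -0.8 161.7] toolx deg 96.23 tilt [ 0.001  0.    -1.   ] F [ 0.1 -0.4 -0.2] w 0.006 g 0.0
```

```bash
for i in 1 2 3 4; do python3 -m creep '[[0.05,0,0,0,0],[0.05,0,0,0,0]]' | egrep 'pos|force: \['; done;  python3 -c "
from h import *
st()"
```

```text
position: [0.4652, -0.0111, 0.1615]
force: [0.1, -4.9, 2.8]
position: [0.4646, -0.0066, 0.1612]
force: [0.5, -3.7, 3.1]
position: [0.4641, -0.0023, 0.1611]
force: [0.9, -3.7, 2.5]
position: [0.4635, 0.0017, 0.1609]
force: [1.7, -4.0, 0.3]
t 28.27 box [ 43.3  -0.4 160.9] toolx deg 96.2 tilt [-0. -0. -1.] F [ 1.7 -4.   0.3] w 0.005 g 1.9
```

Contact found, about 4 N. On along the arc.

```bash
python3 -m creep '[[0.1,0,0.02,0,0],[0.1,0,0.04,0,0],[0.1,0,0.04,0,0]]' | egrep 'pos|force: \[';python3 -m creep '[[0.1,0,0.05,0,0],[0.1,0,0.06,0,0],[0,0,0,0,0]]' | egrep 'pos|force: \['; python3 -m creep '[[0.1,0,0.07,0,0],[0.1,0,0.08,0,0]]' | egrep 'pos|force: \[';python3 -m creep '[[0.08,0,0.09,0,0],[0,0,0,0,0]]' | egrep 'pos|force: \['; python3 -c "
from h import *
st()"
```

```text
position: [0.4621, 0.0139, 0.157]
force: [-0.3, -1.5, 6.0]
position: [0.4611, 0.0224, 0.1525]
force: [0.5, -1.1, 3.0]
position: [0.4604, 0.0298, 0.1465]
force: [-0.7, -0.4, 4.0]
position: [0.4599, 0.0331, 0.1426]
force: [0.1, 0.1, 1.0]
t 29.52 box [ 74.9  -0.3 142.6] toolx deg 96.24 tilt [-0.001  0.    -1.   ] F [0.1 0.1 1. ] w 0.007 g 0.5
```

```bash
for i in 1 2 3 ; do python3 -m creep '[[0.05,0,0.1,0,0],[0.03,0,0.1,0,0]]' | egrep 'pos|force: \['; done; python3 -c "
from h import *
st()"
```

```text
position: [0.4598, 0.0359, 0.1348]
force: [-0.0, 1.2, 3.0]
position: [0.4593, 0.0391, 0.1267]
force: [-0.2, 0.9, 0.9]
position: [0.4589, 0.0421, 0.1186]
force: [-0.7, 0.5, 0.2]
t 30.27 box [ 84.   -0.4 118.6] toolx deg 96.2 tilt [-0. -0. -1.] F [-0.7  0.5  0.2] w 0.006 g 0.1
```

```bash
for i in 1 2 3 4 5 6; do python3 -m creep '[[0,0,0.04,0,0],[0,0,0,0,0]]' | egrep 'pos|force: \['; done; python3 -c "
from h import *
st()"
```

```text
position: [0.4589, 0.042, 0.1172]
force: [0.6, -0.6, 0.3]
position: [0.4591, 0.042, 0.1158]
force: [-0.3, -0.9, 0.0]
position: [0.459, 0.0421, 0.1141]
force: [0.0, 0.3, -0.6]
position: [0.459, 0.0421, 0.1125]
force: [-0.0, -0.4, -0.5]
position: [0.459, 0.0421, 0.1109]
force: [0.3, 0.6, -0.1]
position: [0.4591, 0.0421, 0.1094]
force: [-0.2, -0.5, 0.0]
t 31.77 box [ 84.   -0.6 109.4] toolx deg 96.2 tilt [-0. -0. -1.] F [-0.2 -0.5  0. ] w 0.004 g 0.0
```

Snapped shut without contact above z = 109. Back off and look.

```bash
python3 -m creep '[[0,0,-0.4,0,0],[0,0,-0.8,0,0],[-0.6,0,-0.8,0,0],[-0.9,0,-0.5,0,0],[-0.9,0,-0.3,0,0],[-0.9,0,0,0,0],[0,0,0,0,0]]' | tail -4
python3 - <<'E'
from h import *
st()
d=shot("wrist"); np.save("d4.npy",d,allow_pickle=True); im=d["pixels"]; cv2.imwrite("pics/w5.png",cv2.resize(im[40:290,150:360],None,fx=2.8,fy=2.4,interpolation=cv2.INTER_CUBIC));
E
```

```text
ee_rot: [2.103, 2.332, -0.0]
force: [0.0, 0.7, 0.2]
width: 0.008
gripper_force: 0.0
t 32.65 box [-51.    0.3 222.5] toolx deg 95.93 tilt [ 0.001 -0.001 -1.   ] F [0.  0.7 0.2] w 0.008 g 0.0
```

View pics/w5.png

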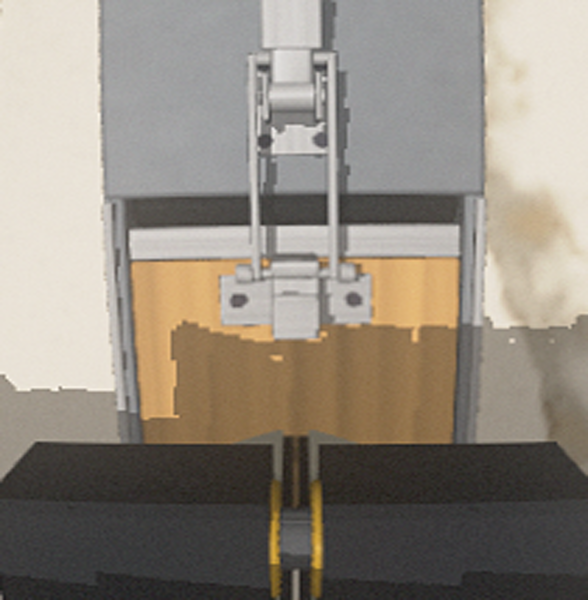

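Run:
```python
from h import *
d=np.load("d4.npy",allow_pickle=True).item(); K=d["camera_matrix"]; Rm=R.from_rotvec(d["rotation"])
def pt(u,v):
    z=float(np.median(d["z_map"][v-1:v+2,u-1:u+2])); a=(u-K[0,2])/K[0,0]; b=(v-K[1,2])/K[1,1]; th=np.hypot(a,b); k=np.tan(th)/th*z
    return tobox(Rm.apply([a*k,-b*k,-z])+d["position"]).round(1)
for v in range(2,80,8): print(v,pt(254,v))
print("rail",tobox(fray(d,254,134,.08)).round(1), "keeper back",tobox(fray(d,255,180,.1085)).round(1))
```

```text
2 [134.5  -0.7  80. ]
10 [125.6  -0.6  79.3]
18 [107.5  -0.5 108.3]
26 [ 99.4  -0.4 108.7]
34 [ 91.7  -0.4 108.1]
42 [ 83.8  -0.3 108.5]
50 [ 76.1  -0.2 108.8]
58 [ 6.860e+01 -1.000e-01  1.085e+02]
66 [ 6.110e+01 -1.000e-01  1.084e+02]
74 [ 53.7  -0.  108.7]
rail [-3.8  0.7 80. ] keeper back [-44.6   0.  108.5]
```

Handle is flat at z ≈ 108.5 and the lid is drawn about 10 mm onto the seal; nothing is being touched.

```bash
python3 -c "
from cell import sign_off
print(sign_off())"
```

```text
the job is handed in; nothing more can be done
None
```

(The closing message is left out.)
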